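# Turn the blue colour reader face down onto its white tile

### The arm

A 6-joint arm with a two-finger parallel gripper is mounted at the origin on the work surface; the furniture and walls round the work are solid. World frame = base frame: x ahead of the robot, y to its left, z up, the work surface at z = 0. Lengths are in mm, angles in rad, forces in N, time in s.
With the tool pointing down it reaches from about 275 to 1000 mm from the base axis. Payload 8.4 kg.
Tool frame: the origin (TCP) lies on the centre line of the jaws, within the pads' length; the fingertips stand 14 mm ahead of it and the grasp point (between the pads) lies 5 mm behind it; z points along the fingers, y is the line along which they close (so a half turn about z gives the same grasp; the last joint's range is limited). The gripper opens to 85 mm and grips with 20 to 120 N. Pads are 22 mm wide; open, the fingers measure 114 mm over their backs; the gripper's body (76 mm by 85 mm) begins 54 mm behind the grasp point. The pads swing forward as they close: fully open they stand 13 mm farther back than shut.
Start: joints at [1.184, 0.353, 1.633, -0, 1.155, -0.002], TCP at [234.607, 579.299, 245.281] pointing down, gripper open.
Joint ranges: [-2.63, 2.63], [-0.92, 2.1], [0.06, 2.66], [-1.3, 4.44], [0, 2.69], [-3.02, 3.02]. Speed limits (rad/s): [2.22, 2.22, 2.79, 3.14, 3.14, 3.14].

### API

Orientations are given as [roll, pitch, yaw] about the fixed x, y, z axes, in that order (R = Rz(yaw) Ry(pitch) Rx(roll)).
In Python, from rig import r gives the robot as it stands.
- The arm moves only by the tool step_arm, never from a script. Its argument "plan" is text: rows parted by semicolons, each of 7 numbers parted by spaces: the turn, a rotation vector about the world's x, y, z in degrees, then the shift along the world's x, y, z in mm, then the closure in counts, from 0 (fully open) to 255 (shut). In form: rx ry rz x y z hand; .... A call has 1 to 8 rows; each row is the pose to reach, as a shift and turn from the pose commanded when the call began; what a row does not reach only later rows make up. A row lasts 1/10 s, in which the tool goes at most 50 mm and 8.59 degrees, less where a joint would pass 70% of its speed; a pose out of reach is approached as far as the arm can. A call with a gripper value outside its range is refused whole. The fingers move at their own pace and stop on an object; "force" is the grip in N (left out, the last holds). Time passes only in rows, so rows that repeat a pose let the fingers close. It gives the time, the measured TCP pose, the force, the opening and the grip force at its end, in the units of the state.
- r.sense(): the state, without advancing time (a new reading comes with each control period).
- r.grab_frame(name): name is "side" or "top" or "wrist"; returns (picture, depth): 420x560x3 uint8, red, green, blue; 420x560 float32, mm along the optical axis (not along the pixel's ray), 0 where there is no reading.
- r.get_calibration(name): a dict with "K" (3x3 intrinsics, pixels), "world_from_camera" (4x4, takes a point from camera to world coordinates). Camera axes: x right, y down, z forward; pixel columns grow to the right and rows downward; lengths in mm; the calibration is good to about 2 mm. A picture is of the moment at which its call begins: read the wrist's pose just before it. get_calibration takes no time and is no camera call; for the wrist camera it gives the pose at the moment of the call.
- r.sign_off(): hands the job in; it is judged then, once.
The state is a dict: "clock": time; "qpos": joint angles; "qvel": joint speeds; "joint_efforts": joint torques, N m; "eef_pos": TCP position; "tcp_rot": TCP orientation; "contact_force": force on the tool from outside, world axes, zero at the start; "wrist_torque": the same for the moment, N m; "opening": opening from 0.0 (shut) to 1.0 (fully open); "grasp_force": force on a finger pad.
Only numpy, scipy, OpenCV 4.12 (cv2) and the standard library are available. Lean on these libraries where they do the work, as an engineer would, in place of code of your own. Each camera call takes 0.05 s, during which the arm holds its last target. There are 200 camera calls.

### The job

Two small colour readers lie lens up in the foam tray. Take the one with the blue band by its blue grip tab, tilt it out of its cutout tab end first while its other end is still down in the foam, then turn it over and lay it gently, lens down and lengthwise, in the middle of the white calibration tile, and let go. Leave the orange reader lying in its cutout.

Things in the scene. Friction and masses are not known exactly. Their poses are not given: they have to be found in the camera images.
- blue_reader: The colour reader to turn over: dark grey flat box 90 x 44 x 18 mm, about 0.12 kg, with a blue band round it and a round lens (31 mm ring) in one broad face. Origin: centre of the box. x: along its length from the tab end to the free end; z: out of the lens face (up at the start, down when turned over). The tab's hinge pin runs along y at x = -52 mm, z = 0.
- blue_reader_grip (a point): Centre of the grip block of the blue tab, to be pinched: 12 mm thick (its x), 32 mm wide (its y, parallel to the hinge pin), 28 mm tall (its z, away from the pin); 36 mm from the pin, its top 50 mm from it. The tab stands upright to within 15 degrees over the lens side at the start and can swing half a turn over the tab end, to stand over the back; slightly stiff, it stays put when released.
- blue_reader_free_end (a point): Centre of the reader's free end face, 45 mm from its centre, 97 mm from the hinge pin. Held up by its tab, the reader hangs straight down, free end lowest, lens facing the way the free end pointed before. Stood on its free end, it is laid over to either side by moving the tab sideways and down: to lay it lens down, move the tab the way the lens faces.
- orange_reader: The other reader, the same but orange; origin and axes alike. The two lie parallel, 66 mm apart, in a black foam tray on a yellow base, fixed on the table, 146 x 138 mm, 24 mm high. Each cutout is 94 x 48 mm (2 mm of play all round), its floor 8 mm above the table, so readers stand 2 mm proud; a finger well of the same width and depth runs on 33 mm past the tab end.
- tile_top (a point): Middle of the upper face of the white calibration tile, 6 mm above the table. The tile is fixed, white in a grey surround, 130 mm along its x by 84 mm along its y; z is up. A light grey drawer cabinet, 0.22 m tall, stands beyond it and a pail, 0.18 m tall, on its left; between tile and foam tray lies a low paint tray.
There are look-alikes about, which are no part of the job. Leave any brown look-alike of the blue_reader alone.

How it is judged:
By the outcome, as a careful person would: the job done as asked, in the order asked, and still so for the second after the job is handed in, with the robot touching nothing.
It also fails if it takes over 58 s, if anything falls off the work surface, if the arm or the gripper's body presses on something with over 40 N, if the wrist force passes 120 N, or if a joint passes its speed limit or range.

## Working session

There is one attempt and no reset: what is moved stays moved. The work goes in short steps, Python scripts to look and compute and a tool call to move; the robot and the scene stay as the last step left them, time stands still between calls to the robot, and variables do not carry over. Pictures are saved under pics/ and viewed, at most 12 in all, crops included, and the job is handed in when it is done.

Besides the shell and the picture viewer there is one more tool, called after "Emit:" as name(argument=value, ...) on one line, values as JSON. step_arm: Moves the arm, as the interface text tells. Its arguments: {"type":"object","properties":{"plan":{"type":"string"},"force":{"type":"number"}},"required":["plan"]}

```bash
mkdir -p pics; cat > h.py <<'E'
import numpy as np,cv2
from rig import r
def grab(n,save=None):
    c=r.get_calibration(n);p,d=r.grab_frame(n)
    if save: cv2.imwrite('pics/'+save,p[:,:,::-1]); 
    np.savez('/tmp/'+n+'.npz',p=p,d=d,K=c['K'],T=c['world_from_camera'])
    return p,d
def load(n):
    z=np.load('/tmp/'+n+'.npz');return z['p'],z['d'],z['K'],z['T']
def cloud(n):
    p,d,K,T=load(n);v,u=np.mgrid[:420,:560]
    P=np.stack([(u-K[0,2])/K[0,0]*d,(v-K[1,2])/K[1,1]*d,d],-1)@T[:3,:3].T+T[:3,3]
    P[d==0]=np.nan
    return p,P
E
python3 - <<'E'
from h import *
s=r.sense();print(s)
a,_=grab('top','top0.png');b,_=grab('side','side0.png')
for n in('top','side'):print(load(n)[2:])
E
```

```text
{'clock': 0.0, 'qpos': array([ 1.18360621e+00,  3.53682637e-01,  1.63414748e+00, -2.47649787e-05,
        1.15518681e+00, -2.38807166e-03]), 'qvel': array([ 0.00047119, -0.00059858,  0.00030492,  0.00045369, -0.00119698,
        0.00134221]), 'joint_efforts': array([ 3.82286380e-03, -6.05240822e+01, -3.42065871e+01,  2.29464531e-04,
        9.66525986e-03,  8.46076574e-06]), 'eef_pos': array([234.43537736, 578.86777405, 244.53441295]), 'tcp_rot': array([-3.14016833e+00,  1.92411563e-05,  2.75680063e+00]), 'contact_force': array([ 0.0929007 , -0.1476143 ,  1.06226312]), 'wrist_torque': array([-0.02805374, -0.01836029, -0.02331633]), 'grasp_force': 0.0, 'opening': 0.9973032012682445}
(array([[504.95687316,   0.        , 276.48356774],
       [  0.        , 504.95687316, 205.61867109],
       [  0.        ,   0.        ,   1.        ]]), array([[ 2.02382501e-02, -9.91042408e-01,  1.32005146e-01,
         2.51172766e+02],
       [-9.99545649e-01, -1.71063563e-02,  2.48166859e-02,
        -2.06262859e+01],
       [-2.23362611e-02, -1.32447416e-01, -9.90938330e-01,
         1.36186971e+03],
       [ 0.00000000e+00,  0.00000000e+00,  0.00000000e+00,
         1.00000000e+00]]))
(array([[419.56521735,   0.        , 277.70781883],
       [  0.        , 419.56521735, 208.43248989],
       [  0.        ,   0.        ,   1.        ]]), array([[ 9.98034866e-01,  4.83633838e-02, -3.98420485e-02,
         4.82356825e+02],
       [ 5.65490882e-02, -4.21272301e-01,  9.05169514e-01,
        -1.21522065e+03],
       [ 2.69927091e-02, -9.05643766e-01, -4.23179350e-01,
         6.39354092e+02],
       [ 0.00000000e+00,  0.00000000e+00,  0.00000000e+00,
         1.00000000e+00]]))
```

View pics/top0.png

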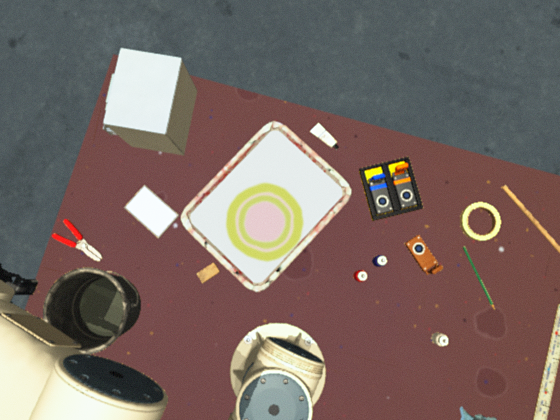

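View pics/side0.png

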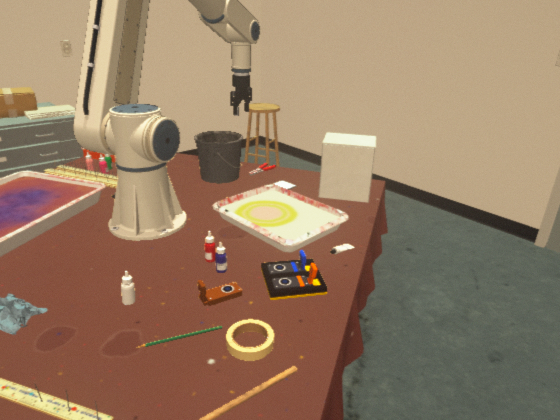

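```bash
python3 - <<'E'
from h import *
p,P=cloud('top')
c=cv2.resize(p[150:225,350:430],None,fx=7,fy=7,interpolation=cv2.INTER_CUBIC)
c2=cv2.resize(p[175:250,115:190],None,fx=3,fy=3,interpolation=cv2.INTER_CUBIC)
im=np.zeros((525,800,3),np.uint8);im[:,:560]=c;im[:225,565:790]=c2
cv2.imwrite('pics/crop.png',im[:,:,::-1])
# tile: white px near
m=np.zeros((420,560),bool);m[180:245,118:182]=1
w=(p.min(2)>170)&m
r0=cv2.minAreaRect(P[w][:,:2].astype(np.float32));print('tile',r0,np.nanmedian(P[w][:,2]),w.sum())
# tray footprint: z 15..30
reg=np.zeros_like(m);reg[150:228,352:432]=1
t=reg&(P[:,:,2]>15)&(P[:,:,2]<32)
print('tray',cv2.minAreaRect(P[t][:,:2].astype(np.float32)),np.nanmedian(P[t][:,2]))
h=cv2.cvtColor(p,cv2.COLOR_RGB2HSV)
bl=reg&(h[:,:,0]>100)&(h[:,:,0]<130)&(h[:,:,1]>150)&(h[:,:,2]>60)
for z in(15,32,45,55):
  q=P[bl&(P[:,:,2]>z)&(P[:,:,2]<z+12)]
  print(z,len(q),np.median(q,0) if len(q) else'')
t=reg&(P[:,:,2]>50);print(P[t].round())
ti=P[115:300,180:355,2];print('painttray max z',np.nanpercentile(ti,[1,50,99,100]))
c=P[40:160,100:200];k=c[...,2]>150;print('cab',np.nanmin(c[k],0),np.nanmax(c[k],0))
c=P[255:350,40:145];k=c[...,2]>100;print('pail',np.nanpercentile(c[k],[1,99],axis=0))
E
```

```text
tile ((402.1703796386719, 344.5091552734375), (154.38804626464844, 78.92232513427734), 51.10322952270508) 7.159420700857481 1343
tray ((483.8816223144531, -292.1484069824219), (147.1073455810547, 139.72828674316406), 14.50517749786377) 25.120799827446717
15 47 [ 484.4941929  -257.18578701   24.26230395]
32 2 [ 483.92827903 -245.50354786   32.94664276]
45 2 [ 501.70790422 -248.63590636   53.48718569]
55 27 [ 503.6107802  -250.5719773    65.04503768]
[[ 542. -316.   65.]
 [ 542. -318.   66.]
 [ 542. -321.   65.]
 [ 542. -324.   62.]
 [ 542. -326.   64.]
 [ 538. -304.   69.]
 [ 539. -308.   66.]
 [ 538. -310.   68.]
 [ 538. -312.   69.]
 [ 539. -316.   64.]
 [ 539. -318.   65.]
 [ 539. -321.   64.]
 [ 539. -324.   64.]
 [ 539. -325.   67.]
 [ 536. -297.   67.]
 [ 536. -300.   65.]
 [ 536. -302.   68.]
 [ 536. -305.   66.]
 [ 536. -308.   66.]
 [ 536. -310.   66.]
 [ 536. -313.   66.]
 [ 536. -315.   69.]
 [ 536. -317.   69.]
 [ 537. -321.   65.]
 [ 536. -323.   68.]
 [ 537. -326.   64.]
 [ 534. -298.   61.]
 [ 534. -300.   63.]
 [ 535. -304.   59.]
 [ 534. -305.   65.]
 [ 533. -307.   6
[... 1755 characters left out ...]
-248.   64.]
 [ 504. -251.   65.]
 [ 503. -253.   68.]
 [ 503. -255.   69.]
 [ 504. -258.   64.]
 [ 504. -261.   65.]
 [ 504. -263.   65.]
 [ 502. -236.   59.]
 [ 501. -238.   66.]
 [ 501. -240.   65.]
 [ 501. -243.   65.]
 [ 500. -245.   69.]
 [ 500. -247.   68.]
 [ 500. -250.   70.]
 [ 501. -254.   62.]
 [ 502. -256.   61.]
 [ 503. -260.   57.]
 [ 501. -237.   50.]
 [ 500. -239.   57.]
 [ 498. -241.   63.]
 [ 499. -244.   59.]
 [ 499. -246.   60.]]
painttray max z [ -4.09744281  31.50202452  59.52645911 126.14677065]
cab [568.44421237 241.65703495 150.01855894] [777.71458965 427.009213   229.42893871]
pail [[ 70.35579148 231.01777318 101.13882844]
 [251.73442967 544.62959796 788.37061477]]
```

View pics/crop.png

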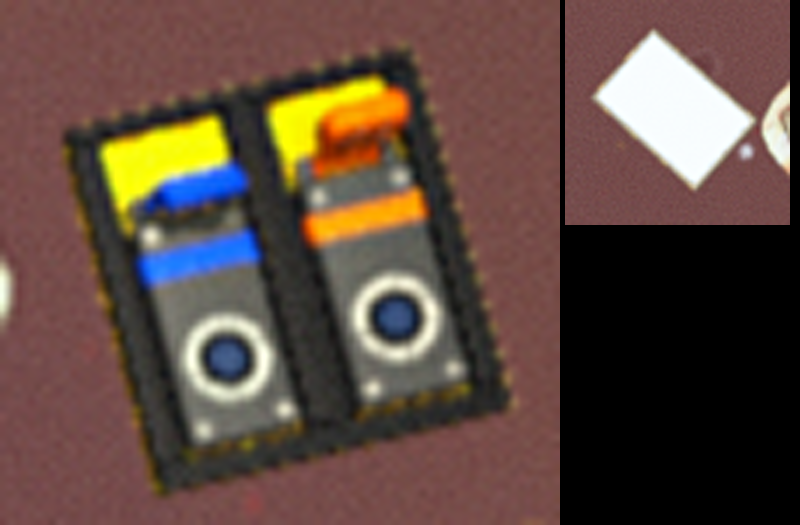

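```bash
cat >> h.py <<'E'
def ray(n,u,v,z):
    _,_,K,T=load(n);a=T[:3,:3]@np.array([(u-K[0,2])/K[0,0],(v-K[1,2])/K[1,1],1.]);o=T[:3,3]
    return (o+a*(z-o[2])/a[2])
E
python3 - <<'E'
from h import *
f=lambda a,b,z:ray('top',350+(a+.5)/7-.5,150+(b+.5)/7-.5,z)[:2].round(1)
print('lens',f(228,358,26),'free',f(190,443,26),f(300,420,26),'screw',f(205,430,26),f(286,410,26),f(150,237,26),'tray',f(70,135,24),f(405,50,24),f(512,400,24),f(160,490,24))
t=[ray('top',115+(a-565+.5)/3-.5,175+(b+.5)/3-.5,6)[:2] for a,b in((653,30),(593,97),(695,190),(755,121))]
t=np.array(t);print('tile',t,t.mean(0),[np.linalg.norm(t[i]-t[i-1]) for i in range(4)],np.degrees(np.arctan2(*(t[0]-t[3]+t[1]-t[2])[::-1])))
E
```

```text
lens [ 447.1 -268.1] free [ 414.3 -253.5] [ 423.9 -295. ] screw [ 419.4 -259.2] [ 427.6 -289.8] [ 493.3 -238.7] tray [ 533.  -208.6] [ 568.3 -337.1] [ 433.2 -375.6] [ 396.5 -242.4]
tile [[483.45238683 377.68954479]
 [420.81242274 429.15565537]
 [338.05169026 331.57861487]
 [401.48541257 280.20736074]] [410.9504781  354.65779394] [np.float64(127.36310720314225), np.float64(81.07111470623123), np.float64(127.94771461007154), np.float64(81.62623890004528)] 49.81887516966222
```

Emit:
step_arm(plan="0 0 -4 10 -45 0 0; 0 0 -9 25 -92 2 0; 0 0 -14 40 -140 5 0; 0 0 -18 55 -188 5 0; 0 0 -23 70 -235 5 0; 0 0 -27 85 -282 5 0; 0 0 -32 100 -330 5 0; 0 0 -36 115 -378 5 0")

```text
clock: 0.9
eef_pos: [349.4, 200.0, 250.3]
tcp_rot: [3.141, 0.0, 2.126]
contact_force: [1.8, -0.2, -0.9]
opening: 1.003
grasp_force: 0.0
```

Emit:
step_arm(plan="0 0 -2 17 -45 0 60; 0 0 -4 34 -92 0 60; 0 0 -6 51 -140 0 60; 0 0 -8 67 -188 -5 60; 0 0 -10 84 -235 -10 60; 0 0 -12 100 -282 -20 60; 0 0 -14 117 -330 -30 60; 0 0 -15 134 -378 -30 60")

```text
clock: 1.7
eef_pos: [481.0, -173.0, 219.0]
tcp_rot: [-3.14, -0.001, 1.865]
contact_force: [1.2, 0.1, 1.0]
opening: 0.767
grasp_force: 0.0
```

Emit:
step_arm(plan="0 0 -2 12 -45 0 60; 0 0 -2 22 -68 -10 60; 0 0 -2 22 -68 -15 60; 0 0 -2 22 -68 -15 60")

```text
clock: 2.1
eef_pos: [502.6, -238.9, 204.0]
tcp_rot: [-3.139, -0.002, 1.831]
contact_force: [-0.5, -0.1, -0.0]
opening: 0.764
grasp_force: 0.0
```

```bash
python3 - <<'E'
from h import *
print(r.sense()['eef_pos'],r.sense()['tcp_rot'],r.sense()['contact_force'],r.sense()['opening'])
grab('wrist','w1.png')
p,P=cloud('wrist');h=cv2.cvtColor(p,cv2.COLOR_RGB2HSV)
bl=(h[:,:,0]>100)&(h[:,:,0]<130)&(h[:,:,1]>150)&(h[:,:,2]>60)
d=np.array([-.968,-.252]);n=np.array([-.252,.968])
for lo,hi in((20,30),(30,40),(40,50),(50,62),(62,75)):
  q=P[bl&(P[...,2]>lo)&(P[...,2]<hi)]
  if len(q)>5:print(lo,len(q),np.percentile(q,[2,50,98],axis=0).round(1).tolist(),'along d',np.percentile(q[:,:2]@d,[2,50,98]).round(1),'n',np.percentile(q[:,:2]@n,[2,50,98]).round(1))
E
```

```text
[ 502.60274246 -238.88434339  203.99620244] [-3.13948721e+00 -2.12355799e-03  1.83054648e+00] [-0.51449422 -0.12618665 -0.03765392] 0.7635649216472561
20 407 [[479.0, -279.3, 21.0], [487.5, -257.4, 25.1], [496.5, -238.2, 26.7]] along d [-411.  -406.8 -402.5] n [-394.5 -371.8 -352.4]
40 9 [[502.5, -240.2, 44.2], [510.3, -239.0, 46.8], [511.5, -238.0, 48.9]] along d [-434.9 -434.  -425.8] n [-360.7 -359.2 -358.3]
50 23 [[500.3, -260.3, 51.2], [502.9, -240.2, 60.8], [511.5, -238.1, 61.9]] along d [-434.7 -425.8 -422.3] n [-379.2 -359.5 -358.1]
62 363 [[501.3, -266.1, 63.1], [507.9, -252.1, 65.3], [514.6, -239.4, 66.9]] along d [-432.9 -428.4 -423.2] n [-386.4 -372.  -359. ]
```

View pics/w1.png

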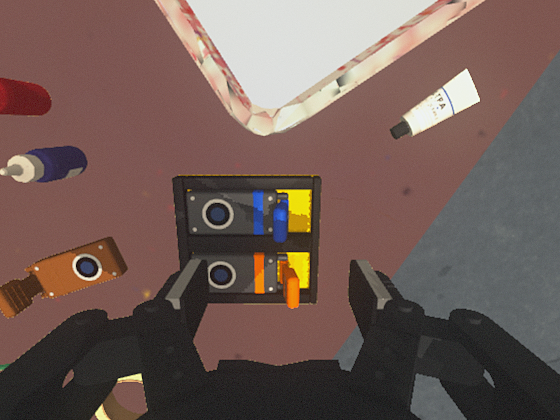

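Emit:
step_arm(plan="0 0 0 5 -6 -30 90; 0 0 0 9 -12.5 -65 90; 0 0 0 9 -12.5 -100 90; 0 0 0 9 -12.5 -130 90; 0 0 0 9 -12.5 -148 90; 0 0 0 9 -12.5 -156 90; 0 0 0 9 -12.5 -156 90")

```text
clock: 2.85
eef_pos: [512.3, -250.5, 49.1]
tcp_rot: [-3.141, -0.001, 1.833]
contact_force: [-0.1, 0.4, 0.0]
opening: 0.647
grasp_force: 0.0
```

Emit:
step_arm(plan="0 0 0 0 0 0 140; 0 0 0 0 0 0 180; 0 0 0 0 0 0 255; 0 0 0 0 0 0 255; 0 0 0 0 0 0 255; 0 0 0 0 0 0 255", force=40)

```text
clock: 3.45
eef_pos: [513.1, -251.9, 50.5]
tcp_rot: [3.141, 0.001, 1.832]
contact_force: [-0.9, 1.7, 7.4]
opening: 0.131
grasp_force: 43.1
```

```bash
python3 - <<'E'
from h import *
s=r.sense();print(s['eef_pos'],s['contact_force'],s['wrist_torque'],s['opening'],s['grasp_force'])
grab('wrist','w2.png');p,_=grab('side')
c=cv2.resize(p[215:320,230:360],(560,452),interpolation=cv2.INTER_CUBIC)
w=load('wrist')[0];w=cv2.resize(w,(240,180));im=np.zeros((452,800,3),np.uint8);im[:,:560]=c;im[:180,560:]=w
cv2.imwrite('pics/c2.png',im[:,:,::-1])
E
```

```text
[ 513.13693929 -251.87473691   50.45481261] [-0.85719608  1.65425583  7.44941654] [0.10327031 0.24340027 0.00994941] 0.13061053792828758 43.06287109851837
```

View pics/c2.png

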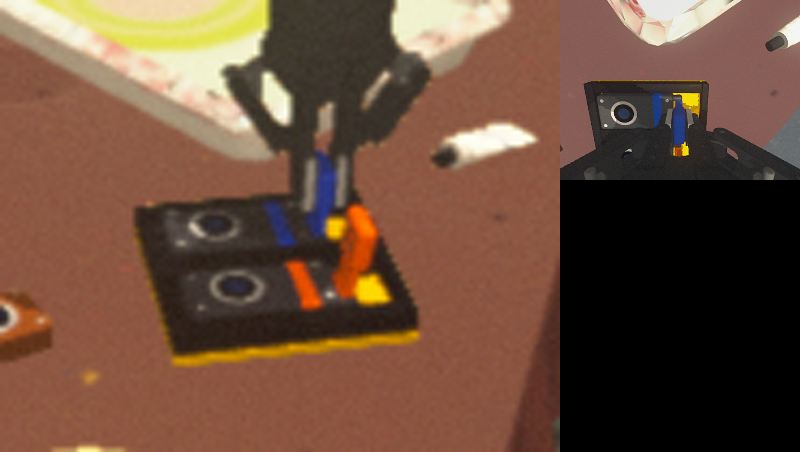

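Emit:
step_arm(plan="0 0 0 -0.7 -0.2 6 255; 0 0 0 -1.4 -0.4 12.6 255; 0 0 0 -2.7 -0.7 24.8 255; 0 0 0 -5.5 -1.4 36.4 255; 0 0 0 -9.2 -2.4 47.3 255; 0 0 0 -15 -3.9 57 255; 0 0 0 -22 -5.7 66 255; 0 0 0 -22 -5.7 66 255")

```text
clock: 4.35
eef_pos: [490.2, -257.8, 116.8]
tcp_rot: [3.141, 0.001, 1.831]
contact_force: [1.2, 0.2, -0.1]
opening: 0.133
grasp_force: 42.1
```

```bash
python3 - <<'E'
from h import *
s=r.sense();print(s['eef_pos'],s['contact_force'],s['wrist_torque'],s['opening'],s['grasp_force'])
grab('wrist','w3.png');p,_=grab('side')
c=cv2.resize(p[205:310,230:360],(560,452),interpolation=cv2.INTER_CUBIC)
w=load('wrist')[0];w=cv2.resize(w,(240,180));im=np.zeros((452,800,3),np.uint8);im[:,:560]=c;im[:180,560:]=w
cv2.imwrite('pics/c3.png',im[:,:,::-1])
E
```

```text
[ 490.21397008 -257.75874945  116.77787072] [ 1.16038099  0.21738638 -0.05517678] [ 0.15921741 -0.17171372 -0.06548689] 0.13301245467861605 42.05533146858215
```

View pics/c3.png

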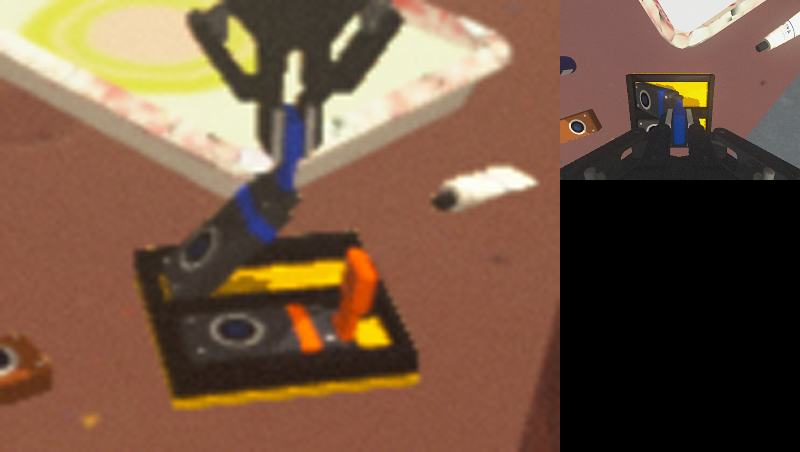

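Emit:
step_arm(plan="0 0 0 -8.5 -2.2 7.5 255; 0 0 0 -18 -4.7 13.5 255; 0 0 0 -28 -7.3 18 255; 0 0 0 -39.5 -10.3 21.5 255; 0 0 0 -50 -13 26 255; 0 0 0 -55 -14 40 255; 0 0 0 -55 -14 70 255; 0 0 0 -55 -14 100 255")

```text
clock: 5.25
eef_pos: [434.5, -271.1, 216.4]
tcp_rot: [-3.14, -0.001, 1.831]
contact_force: [0.3, -0.9, -1.5]
opening: 0.132
grasp_force: 41.7
```

Emit:
step_arm(plan="0 0 0 0 0 20 255; 0 0 0 0 0 30 255; 0 0 0 0 0 30 255; 0 0 0 0 0 30 255")

```text
clock: 5.65
eef_pos: [435.1, -271.0, 244.7]
tcp_rot: [-3.141, -0.001, 1.832]
contact_force: [0.3, 0.8, -2.6]
opening: 0.133
grasp_force: 41.7
```

```bash
python3 - <<'E'
from h import *
s=r.sense();print(s['eef_pos'],s['tcp_rot'],s['contact_force'],s['opening'],s['grasp_force'])
grab('wrist','w4.png');p,_=grab('side')
c=cv2.resize(p[150:300,220:350],(480,554),interpolation=cv2.INTER_CUBIC)
w=load('wrist')[0];w=cv2.resize(w,(320,240));im=np.zeros((554,800,3),np.uint8);im[:,:480]=c;im[:240,480:]=w
cv2.imwrite('pics/c4.png',im[:,:,::-1])
E
```

```text
[ 435.07776913 -271.0151618   244.70846131] [-3.14088623e+00 -7.85658251e-04  1.83166394e+00] [ 0.31059536  0.83828879 -2.60344125] 0.13290671156766917 41.748395562171936
```

View pics/c4.png

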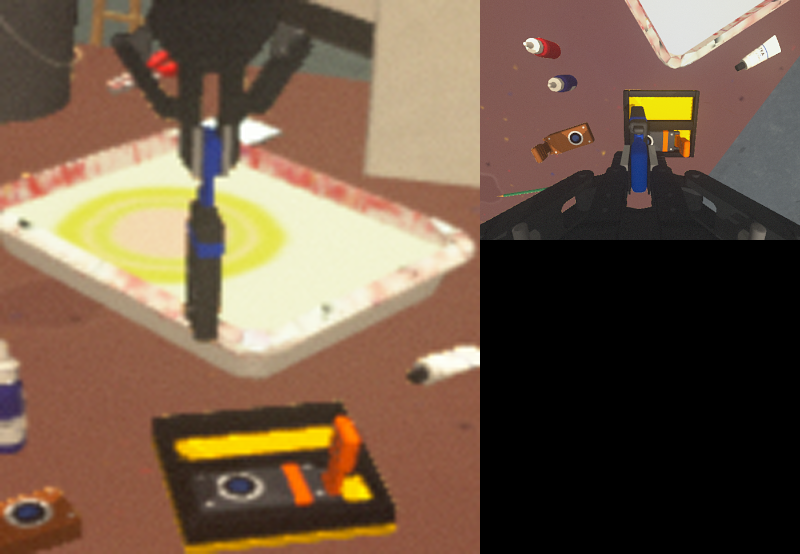

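Emit:
step_arm(plan="0 0 1 0 10 0 255; 0 0 3 0 30 0 255; 0 0 5 0 55 0 255; 0 0 7 0 85 0 255; 0 0 9 1 115 0 255; 0 0 11 2 145 0 255; 0 0 13 2 175 0 255; 0 0 14 2 205 0 255")

```text
clock: 6.55
eef_pos: [436.9, -64.5, 244.7]
tcp_rot: [-3.141, -0.001, 2.078]
contact_force: [0.7, -0.2, -1.4]
opening: 0.134
grasp_force: 41.7
```

Emit:
step_arm(plan="0 0 1.5 0 30 0 255; 0 0 3 1 60 0 255; 0 0 4.5 2 90 0 255; 0 0 6 3 120 0 255; 0 0 7.5 3 150 0 255; 0 0 9 4 180 0 255; 0 0 10.5 4 210 0 255; 0 0 12 5 240 0 255")

```text
clock: 7.35
eef_pos: [441.6, 175.2, 244.7]
tcp_rot: [-3.14, -0.001, 2.288]
contact_force: [0.4, -0.1, -2.2]
opening: 0.137
grasp_force: 41.7
```

Emit:
step_arm(plan="0 0 1.5 1 30 0 255; 0 0 3 2 60 -5 255; 0 0 4.5 2 90 -10 255; 0 0 6 3 120 -20 255; 0 0 7.5 3 150 -30 255; 0 0 8.5 4 175 -40 255; 0 0 8.9 4 195 -50 255; 0 0 8.9 4 208 -60 255")

```text
clock: 8.15
eef_pos: [446.0, 383.1, 184.2]
tcp_rot: [-3.141, -0.0, 2.442]
contact_force: [-0.5, 1.2, -1.3]
opening: 0.13
grasp_force: 41.7
```

Emit:
step_arm(plan="0 0 0 0 10 -5 255; 0 0 0 0 15 -10 255; 0 0 0 0 15 -10 255; 0 0 0 0 15 -10 255; 0 0 0 0 15 -10 255; 0 0 0 0 15 -10 255")

```text
clock: 8.75
eef_pos: [446.9, 396.3, 175.9]
tcp_rot: [3.141, 0.0, 2.44]
contact_force: [0.0, -0.4, -1.4]
opening: 0.133
grasp_force: 41.7
```

```bash
python3 - <<'E'
from h import *
s=r.sense();print(s['eef_pos'],s['tcp_rot'],s['contact_force'],s['opening'],s['grasp_force'])
grab('wrist','w5.png');p,_=grab('side');t,_=grab('top')
w=load('wrist')[0];im=np.zeros((540,800,3),np.uint8)
im[:300,:400]=cv2.resize(p[100:220,215:375],(400,300),interpolation=cv2.INTER_CUBIC)
im[:300,400:]=cv2.resize(w,(400,300));im[300:,:320]=cv2.resize(t[160:250,90:210],(320,240))
cv2.imwrite('pics/c5.png',im[:,:,::-1])
c=w.astype(int);p,P=cloud('wrist')
m=(p.min(2)>170)&(abs(P[...,2]-6)<6)
n,l,st,ce=cv2.connectedComponentsWithStats(m.astype(np.uint8))
for i in range(1,n):
  if st[i,4]>1500:
    q=P[l==i];print(st[i],cv2.minAreaRect(q[:,:2].astype(np.float32)),np.median(q[:,2]))
E
```

```text
[446.93301174 396.2976098  175.88493438] [3.14101719e+00 1.66366955e-04 2.44025475e+00] [ 0.00731485 -0.36309597 -1.41320337] 0.13337851861518313 41.70306980609894
[ 154  162  129   23 1912] ((392.27630615234375, 370.50018310546875), (118.57918548583984, 20.450510025024414), 49.64327621459961) 4.85232700001842
```

View pics/c5.png

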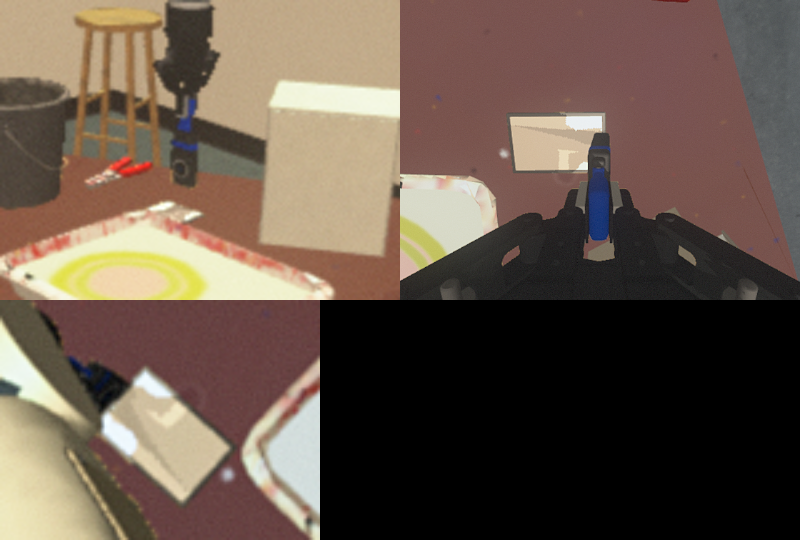

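```bash
python3 - <<'E'
from h import *
c=[ray('wrist',u,v,6)[:2] for u,v in((152.6,158.2),(287,158.2),(161,240.8))]
print(c,(c[1]+c[2])/2,np.linalg.norm(c[0]-c[1]),np.linalg.norm(c[0]-c[2]))
t=[ray('top',90+a*3/8,160+(b-300)*3/8,6)[:2] for a,b in((145,367),(232,447),(183,502))]
print(t,(t[0]+t[2])/2)
p,P=cloud('wrist')
for z in(40,60,100):
  m=(abs(P[...,2]-z)<10)&(np.hypot(P[...,0]-447,P[...,1]-396)<40);q=P[m]
  if len(q)>9:print(z,len(q),np.percentile(q,[3,50,97],axis=0).round(1).tolist())
E
```

```text
[array([343.62851172, 333.80829566]), array([423.01090767, 427.9606767 ]), array([404.96536466, 281.76043935])] [413.98813616 354.86055803] 123.15127137850543 80.44370002964108
[array([482.19584835, 376.58513973]), array([401.09588501, 282.91870279]), array([344.16085307, 330.19382335])] [413.17835071 353.38948154]
40 19 [[429.7, 407.4, 47.2], [434.0, 413.1, 48.3], [439.9, 418.1, 49.4]]
60 109 [[428.9, 406.1, 51.9], [433.5, 412.6, 60.7], [439.9, 417.8, 69.3]]
100 172 [[428.0, 405.0, 91.1], [432.8, 411.7, 100.5], [439.0, 416.7, 109.2]]
```

Emit:
step_arm(plan="0 0 0 -2 -2.3 -15 255; 0 0 0 -2 -2.3 -27 255; 0 0 0 -2 -2.3 -34 255; 0 0 0 -2 -2.3 -37 255; 0 0 0 -2 -2.3 -37 255")

```text
clock: 9.4
eef_pos: [444.5, 394.3, 137.9]
tcp_rot: [-3.141, -0.0, 2.441]
contact_force: [0.3, 0.2, -1.9]
opening: 0.137
grasp_force: 41.7
```

Emit:
step_arm(plan="0 0 0 0 0 -1 255; 0 0 0 0 0 -2 255; 0 0 0 0 0 -2 255")

```text
clock: 9.7
eef_pos: [444.9, 394.7, 136.8]
tcp_rot: [3.141, 0.0, 2.441]
contact_force: [-0.5, 0.7, 0.1]
opening: 0.131
grasp_force: 41.9
```

Emit:
step_arm(plan="0 0 0 0 0 -1.5 255; 0 0 0 -2.7 -3.2 -1.5 255; 0 0 0 -5.5 -6.5 -1.5 255; 0 0 0 -11 -13 -1.5 255; 0 0 0 -16.4 -19.4 -2.6 255; 0 0 0 -21.7 -25.7 -4.5 255; 0 0 0 -27 -32 -7 255; 0 0 0 -32 -38 -10 255")

```text
clock: 10.5
eef_pos: [412.6, 356.2, 127.2]
tcp_rot: [3.141, 0.0, 2.441]
contact_force: [-1.3, 0.3, 0.8]
opening: 0.134
grasp_force: 42.3
```

```bash
python3 - <<'E'
from h import *
s=r.sense();print(s['eef_pos'],s['tcp_rot'],s['contact_force'],s['opening'],s['grasp_force'])
grab('wrist','w6.png');p,_=grab('side')
w=load('wrist')[0];im=np.zeros((420,800,3),np.uint8)
im[:300,:400]=cv2.resize(p[120:220,215:348],(400,300),interpolation=cv2.INTER_CUBIC)
im[:300,400:]=cv2.resize(w[40:340,100:500],(400,300))
cv2.imwrite('pics/c6.png',im[:,:,::-1])
p,P=cloud('wrist');d=np.array([-.645,-.764]);n=np.array([-.764,.645]);c=np.array([412,354.5])
Q=P[...,:2]-c;S=Q@d;N=Q@n
for z in(12,20,30,40,50,60,70,80):
  m=(abs(P[...,2]-z)<4)&(abs(S)<90)&(N>10)&(N<32)
  if m.sum()>5:print(z,m.sum(),np.percentile(S[m],[3,50,97]).round(1),np.percentile(N[m],[3,50,97]).round(1))
E
```

```text
[412.57643281 356.24863264 127.17059077] [3.14085090e+00 1.69174741e-04 2.44090943e+00] [-1.28128892  0.29631119  0.8115746 ] 0.13424501647803797 42.27281928062439
12 20 [-57.  -47.6 -42.6] [19.5 21.5 21.8]
20 112 [-57.9 -53.7 -38.7] [10.8 20.9 21.7]
30 134 [-52.6 -48.3 -33.5] [11.  20.  21.7]
40 148 [-46.4 -42.4 -26.9] [10.5 20.1 21.7]
50 173 [-40.5 -36.3 -21.1] [10.7 20.  21.7]
60 182 [-34.2 -30.3 -16.2] [10.6 19.9 21.8]
70 218 [-28.3 -24.1  -8.2] [10.8 20.8 22.1]
80 309 [-22.4 -17.8  -0. ] [10.9 19.9 21.7]
```

View pics/c6.png

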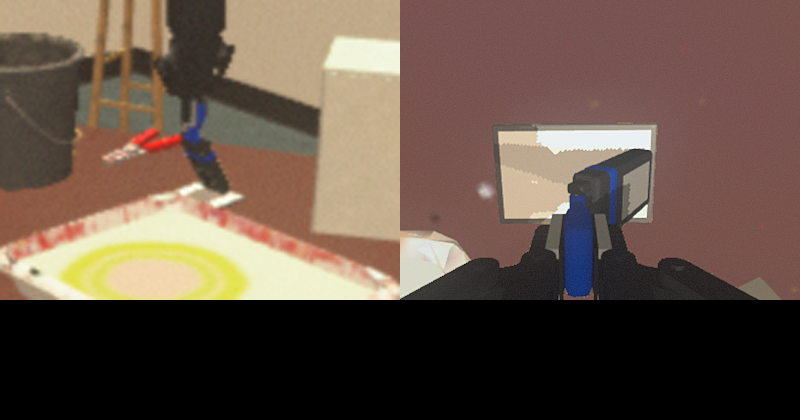

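Emit:
step_arm(plan="0 0 0 -7.2 -8.6 -6 255; 0 0 0 -13.9 -16.4 -13.5 255; 0 0 0 -19.9 -23.5 -22.3 255; 0 0 0 -25 -29.6 -32 255; 0 0 0 -29.3 -34.8 -43 255; 0 0 0 -32.7 -38.7 -54 255; 0 0 0 -35 -41.5 -66 255; 0 0 0 -35 -41.5 -66 255")

```text
clock: 11.4
eef_pos: [376.6, 313.9, 58.6]
tcp_rot: [-3.139, -0.0, 2.441]
contact_force: [-0.0, -0.5, -0.7]
opening: 0.136
grasp_force: 41.8
```

Emit:
step_arm(plan="0 0 0 -0.6 -0.7 -4 255; 0 0 0 -1 -1.2 -8 255; 0 0 0 -1.2 -1.5 -11 255; 0 0 0 -1.2 -1.5 -12 255; 0 0 0 -1.2 -1.5 -12 255")

```text
clock: 11.9
eef_pos: [376.6, 313.6, 48.7]
tcp_rot: [3.141, 0.0, 2.441]
contact_force: [-1.1, -0.9, 0.0]
opening: 0.134
grasp_force: 42.2
```

```bash
python3 - <<'E'
from h import *
s=r.sense();print(s['eef_pos'],s['tcp_rot'],s['contact_force'],s['wrist_torque'],s['opening'],s['grasp_force'])
grab('wrist','w7.png')
w=load('wrist')[0];p,P=cloud('wrist');d=np.array([-.645,-.764]);n=np.array([-.764,.645]);c=np.array([412,354.5])
Q=P[...,:2]-c;S=Q@d;N=Q@n
m=(P[...,2]>18)&(P[...,2]<35)&(S<40)&(S>-70)&(abs(N)<40);print('top',np.percentile(S[m],[1,50,99]),np.percentile(N[m],[1,99]))
A=np.c_[S[m],N[m],np.ones(m.sum())];k=m&(N>0)&(abs(N)<19)&(S<35)&(S>-40)
A=np.c_[S[k],N[k],np.ones(k.sum())];print(k.sum(),np.linalg.lstsq(A,P[...,2][k],rcond=None)[0])
E
```

```text
[376.61778457 313.58849414  48.68535492] [3.14126541e+00 6.02520393e-05 2.44094058e+00] [-1.12962779 -0.93751988  0.0111987 ] [-0.06770576  0.12557192 -0.02164696] 0.13448214465812897 42.22488284111023
top [-41.13199939  -3.52054799  38.46238717] [-20.77022137  21.60452872]
5154 [ 5.32103214e-04 -1.20338907e-02  2.30986906e+01]
```

View pics/w7.png

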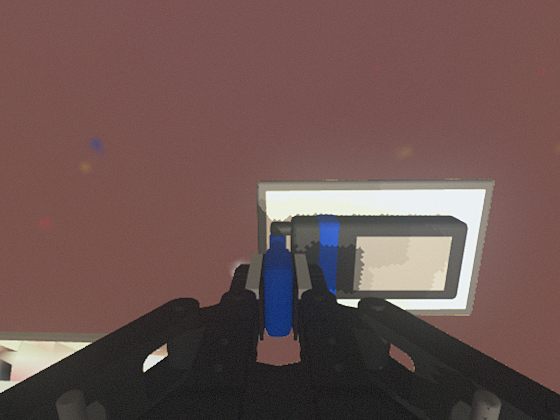

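```bash
python3 - <<'E'
from h import *
d=np.array([-.645,-.764]);n=np.array([-.764,.645]);c=np.array([412,354.5])
for u,v,z in((258,183,6),(494,180,6),(469,316,6),(467,226,24),(463,297,24),(292,217,24),(460,217,24)):
  q=ray('wrist',u,v,z)[:2]-c;print((u,v),(q@d).round(1),(q@n).round(1))
E
```

```text
(258, 183) 64.3 38.8
(494, 180) -61.7 40.6
(469, 316) -61.8 -42.2
(467, 226) -40.3 20.5
(463, 297) -44.5 -18.9
(292, 217) 46.7 25.1
(460, 217) -36.1 25.2
```

Emit:
step_arm(plan="0 0 0 0 0 0 200; 0 0 0 0 0 0 160; 0 0 0 0 0 0 130; 0 0 0 0 0 0 110; 0 0 0 0 0 0 110; 0 0 0 0 0 0 110; 0 0 0 0 0 15 110; 0 0 0 0 0 35 110")

```text
clock: 12.75
eef_pos: [375.8, 312.8, 83.0]
tcp_rot: [-3.139, -0.0, 2.441]
contact_force: [0.5, 0.8, -0.2]
opening: 0.566
grasp_force: 0.0
```

Emit:
step_arm(plan="0 0 0 0 0 25 110; 0 0 0 0 0 60 110; 0 0 0 0 0 100 110; 0 0 0 0 0 140 110; 0 0 0 0 0 150 110; 0 0 0 0 0 150 110; 0 0 0 0 0 150 110")

```text
clock: 13.45
eef_pos: [375.9, 312.9, 232.3]
tcp_rot: [-3.14, -0.0, 2.441]
contact_force: [-0.2, -0.4, -0.4]
opening: 0.568
grasp_force: 0.0
```

```bash
python3 - <<'E'
from h import *
s=r.sense();print(s['eef_pos'],s['contact_force'],s['opening'])
grab('wrist','w8.png');p,_=grab('side')
w=load('wrist')[0];im=np.zeros((420,800,3),np.uint8)
im[:,:480]=cv2.resize(w,(480,360))[:0].repeat(0) if 0 else 0
im[:360,:480]=cv2.resize(w,(480,360));im[:300,480:]=cv2.resize(p[120:300,215:345],(320,300))
cv2.imwrite('pics/c8.png',im[:,:,::-1])
p,P=cloud('wrist');d=np.array([-.645,-.764]);n=np.array([-.764,.645]);c=np.array([412,354.5])
Q=P[...,:2]-c;S=Q@d;N=Q@n
m=(P[...,2]>18)&(P[...,2]<30)&(abs(S)<70)&(abs(N)<40);print('top',np.percentile(S[m],[1,50,99]),np.percentile(N[m],[1,99]),np.median(P[...,2][m]))
E
```

```text
[375.91572144 312.93743339 232.27673263] [-0.16052997 -0.4415695  -0.35199925] 0.5683001276751829
top [-42.21472704   2.03531624  46.37109706] [-21.25238801  21.00244389] 22.93363310984546
```

View pics/c8.png

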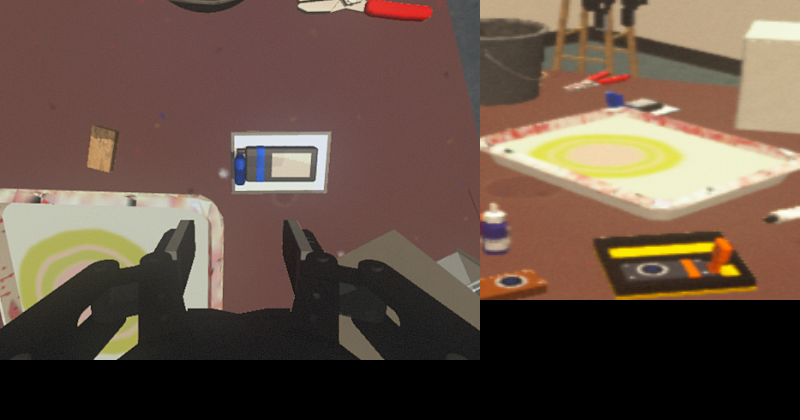

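The blue reader lies lens down, lengthwise and centred to about 2 mm on the tile. The orange reader is still in its cutout and the gripper is clear.

```bash
python3 -c "
from rig import r
print(r.sign_off())"
```

```text
the job is handed in; nothing more can be done
None
```

The job is handed in: the blue reader was tilted out tab end first, turned over and released lens down, lengthwise, within about 2 mm of the tile's middle, and the orange reader was left in its cutout; the last clock reading was 13.5 s.

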